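# Wind the dye mixer and hold the round flask down in its sprung ring

## Task

Wind the dye mixer's crank clockwise (seen from above) as far as it goes, up to two full turns, and leave it fully wound. Then take the round-bottomed flask out of its cork ring, keep it upright, and press it ball-down into the mixer's sprung ring cradle until the ring is down at the bottom of its travel. Finish holding it there: do not let go or ease off, and leave the other things on the bench where they are.

Things in the scene. Friction and masses are not known exactly. Their poses are not given: they have to be found in the camera images.
- mixer: wind-up dye mixer, fixed to the bench: a low grey housing 130 (x) x 300 (y) x 70 mm tall, origin at the centre of its underside. Seen from the robot the crank is on its left end (+y), the sprung ring cradle on its right end (-y); each 85 mm from the middle
- crank_axis (a point): point on the crank's vertical axis, 120 mm above the bench, at mid-height of the crank's knob; fixed to the housing at (0, 85, 120) mm
- knob_mid (a point): middle of the crank's knob: an upright wooden knob 22 mm in diameter and 40 mm tall (100 to 140 mm above the bench), 55 mm from the crank's axis. The knob spins freely on its own pin, so it can be held with the gripper's direction unchanged while the crank goes round. The steel crank arm lies under it, 90 to 98 mm above the bench
- crank (a joint): crank angle in rad; grows as the crank is wound clockwise seen from above. At 0 the knob lies in the housing's +x direction from the axis (away from the robot); it has hard stops at 0 and at 12.57 (two full turns from 0, fully wound; the knob is then again in the housing's +x direction). It starts somewhere in the first 0.4 turn, stays where it is left, and takes about 2 to 4 N at the knob
- cradle_ring (a point): centre of the sprung ring cradle: a level ring of 10 mm round steel bar, 48 mm inside and 68 mm outside diameter, standing on a coil spring and three rods; this point is 112 mm above the bench when the ring is up, and goes down with it. The flask's ball sits in it like an egg in a cup, the ball's centre then being 27 mm above this point
- cradle (a joint): how far the ring is pushed down, m: 0 up, 0.020 bottomed. The spring pushes back with 4 N at the top, rising to 12 N at the bottom, more than the flask's weight, so the ring comes up again when let go
- flask: stoppered round-bottomed amber glass flask, 145 mm tall, 0.13 to 0.25 kg: a ball 68 mm across, a straight neck 27 mm in diameter (66 to 127 mm above its lowest point), a black stopper 30 mm across and 18 mm tall. Origin at the ball's lowest point, z up along the neck. Starts upright in its cork ring, left or right of the mixer, its lowest point 6 mm above the bench
- flask_ball (a point): centre of the flask's ball, 34 mm above the flask's origin
- flask_neck (a point): point on the flask's axis in the neck, 100 mm above the flask's origin
- cork_ring: cork ring the flask stands in at the start, 78 mm outside diameter, 18 mm tall, fixed to the bench, origin under its centre
- cone_bottle: flat-bottomed conical bottle of the same amber glass as the flask, 72 mm wide at its foot, 140 mm tall, with the same black stopper, stands directly on the bench; NOT the flask; origin at the centre of its underside; bystander, loose
- tin_red: red polish tin, 80 mm across, 60 mm tall, origin under its centre; bystander, loose
- tin_brown: brown polish tin with black lid, 80 mm across, 42 mm tall, origin under its centre; bystander, loose
- tin_blue: blue polish tin with black lid, 76 mm across, 48 mm tall, origin under its centre; bystander, loose
- brush: shoe brush lying bristles down, 160 x 52 x 42 mm, origin under its centre, long axis x; bystander, loose
- hammer: hammer, about 260 mm long, lying on the bench on the far side of the mixer, origin under the middle of its length, long axis x; bystander, loose
Mind the look-alikes: they are no part of the job. What is shaped like the flask but green, pink or turquoise is not meant.

How it is judged:
By the outcome, as a careful person would: the job done as asked, in the order asked, and still so for the second after the job is handed in, while the arm keeps its last pose, push and grip.
It also fails if it takes over 70 s, if anything falls off the work surface, if the arm or the gripper's body presses on something with over 40 N, if the wrist force passes 120 N, or if a joint passes its speed limit or range.

## Robot

A 7-joint arm with a two-finger parallel gripper is mounted at the origin on the work surface. World frame = base frame: x ahead of the robot, y to its left, z up, the work surface at z = 0. Lengths are in m, angles in rad, forces in N, time in s.
With the tool pointing down it reaches from about 0.4 to 0.85 m from the base axis. Payload 4.5 kg.
Tool frame: the origin (TCP) lies midway between the tips of the shut fingers; the grasp point (between the pads) lies 19 mm behind it; z points along the fingers, y is the line along which they close (so a half turn about z gives the same grasp; the last joint's range is limited). The gripper opens to 88 mm and grips with 3 to 60 N. Pads are 18 mm wide; open, the fingers measure 123 mm over their backs; the gripper's body (75 mm by 187 mm) begins 45 mm behind the grasp point.
Start: joints at [-1.099, 0.689, -0.195, 1.565, 0.157, 0.902, -0.215], TCP at [0.265, 0.566, 0.239] pointing down, gripper open.
Joint ranges: [-3.01, 3.01], [-0.46, 2.08], [-1.47, 1.51], [0.13, 2.56], [-1, 4.14], [0.04, 2.09], [-2.66, 2.66]. Speed limits (rad/s): [2.57, 2.57, 3.14, 3.14, 3.14, 3.14, 3.14].

## Interface

Orientations are given as a unit quaternion [x, y, z, w].
In Python, from plant import r gives the robot as it stands. The module is installed in compiled form; this text tells all that it offers.
- The arm moves only by the tool step_arm, never from a script. Its argument "series" is a list of rows, each a list of 7 numbers: the shift along the world's x, y, z in mm, then the turn, a rotation vector about the world's x, y, z in rad, then the closure, from 0 (fully open) to 1 (shut). A call has 1 to 20 rows; each row shifts and turns the commanded pose from where the row before left it; what a row does not reach is not made up. A row lasts 1/10 s, in which the tool goes at most 50 mm and 8.59 degrees, less where a joint would pass 70% of its speed; a pose out of reach is approached as far as the arm can. A call is refused whole if a number of a shift passes 50 or a number of a turn 0.15, either way. A call with a gripper value outside its range is refused whole. The fingers move at their own pace and stop on an object; "force" is the grip in N (left out, the last holds). Time passes only in rows, so rows that do not move let the fingers close. It gives the time, the measured TCP pose, the force, the opening and the grip force at its end, in the units of the state.
- r.get_state(): the state, without advancing time (a new reading comes with each control period).
- r.snapshot(name): name is "scene" or "top" or "wrist"; returns (picture, depth): 400x640x3 uint8, blue, green, red; 400x640 float32, m along the optical axis (not along the pixel's ray), 0 where there is no reading.
- r.get_calibration(name): a dict with "intrinsics" (3x3 intrinsics, pixels), "pose" (4x4, takes a point from camera to world coordinates). Camera axes: x right, y up, looking along -z (the intrinsics and any distortion apply to the point x, -y, -z); pixel columns grow to the right and rows downward; lengths in m; the calibration is good to about 2 mm. A picture is of the moment at which its call begins: read the wrist's pose just before it. get_calibration takes no time and is no camera call; for the wrist camera it gives the pose at the moment of the call.
- r.finish_job(): hands the job in; it is judged then, once.
The state is a dict: "clock": time; "q": joint angles; "qd": joint speeds; "joint_torque": joint torques, N m; "tool_pos": TCP position; "eef_rot": TCP orientation; "contact_force": force on the tool from outside, world axes, zero at the start; "moment": the same for the moment, N m; "opening": opening from 0.0 (shut) to 1.0 (fully open); "finger_force": force on a finger pad.
Only numpy, scipy, OpenCV 4.12 (cv2) and the standard library are available. Lean on these libraries where they do the work, as an engineer would, in place of code of your own. Each camera call takes 0.05 s, during which the arm holds its last target. There are 200 camera calls.

## Working session

There is one attempt and no reset: what is moved stays moved. The work goes in short steps, Python scripts to look and compute and a tool call to move; the robot and the scene stay as the last step left them, time stands still between calls to the robot, and variables do not carry over. Pictures are saved under pics/ and viewed, at most 10 in all, crops included, and the job is handed in when it is done.

Besides the shell and the picture viewer there is one more tool, called after ">>>" as name([rows], argument=value, ...), one row to a line, values as JSON. step_arm: Moves the arm, as the interface text tells. Its arguments: {"type":"object","properties":{"series":{"type":"array"},"force":{"type":"number"}},"required":["series"]}

```bash
mkdir -p pics; cat > h.py <<'E'
import numpy as np, cv2
from plant import r
def cloud(name):
    c=r.get_calibration(name); img,d=r.snapshot(name)
    K=np.array(c["intrinsics"]);T=np.array(c["pose"])
    v,u=np.mgrid[0:400,0:640]
    p=np.stack([(u-K[0,2])/K[0,0]*d,-(v-K[1,2])/K[1,1]*d,-d],-1)
    w=p@T[:3,:3].T+T[:3,3]; w[d==0]=np.nan
    return img,d,w
E
python3 - <<'E'
from h import *
a,d,w=cloud("scene"); b,d2,w2=cloud("top")
np.savez("s0.npz",a=a,w=w,b=b,w2=w2)
cv2.imwrite("pics/scene.png",a);cv2.imwrite("pics/top.png",b)
print({k:r.get_calibration(k) for k in("scene","top")}); s=r.get_state();print(s)
E
```

```text
{'scene': {'intrinsics': array([[368.59841825,   0.        , 322.25087817],
       [  0.        , 368.59841825, 199.44739102],
       [  0.        ,   0.        ,   1.        ]]), 'pose': array([[-0.8684389 , -0.34443799,  0.35661793,  0.92286876],
       [ 0.49545211, -0.62969392,  0.59834169,  0.65421439],
       [ 0.01846853,  0.6963103 ,  0.71750323,  0.8452507 ],
       [ 0.        ,  0.        ,  0.        ,  1.        ]])}, 'top': {'intrinsics': array([[362.27475518,   0.        , 313.2967278 ],
       [  0.        , 362.27475518, 206.68795425],
       [  0.        ,   0.        ,   1.        ]]), 'pose': array([[ 0.00509116,  0.99101342, -0.13366556,  0.42134823],
       [-0.99997955,  0.00452794, -0.00451729,  0.03717614],
       [-0.00387146,  0.13368583,  0.9910162 ,  1.14360304],
       [ 0.        ,  0.        ,  0.        ,  1.        ]])}}
{'clock': 0.1, 'q': array([-1.09923568,  0.68987032, -0.19451731,  1.56620655,  0.15731946,
        0.90251547, -0.21508008]), 'qd': array([ 0.00085124, -0.00396793, -0.00073796, -0.00265979, -0.00153989,
        0.00095533,  0.00142133]), 'joint_torque': array([-2.15264234e-03, -5.28503573e+01, -1.27137680e+00, -1.53835845e+01,
       -5.26313321e-02,  2.02617819e-03,  3.87823832e-05]), 'tool_pos': array([0.26475675, 0.56554277, 0.23801769]), 'eef_rot': array([ 2.17086920e-01,  9.76151947e-01, -7.96593045e-04, -1.06401314e-04]), 'contact_force': array([-0.03337609,  0.42460779, -0.13110857]), 'moment': array([ 0.01234081, -0.0260441 ,  0.06265824]), 'finger_force': 0.0, 'opening': 1.0036321612615693}
```

View pics/scene.png

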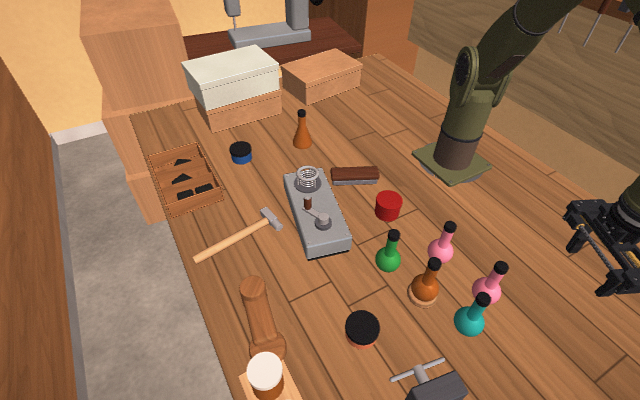

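View pics/top.png

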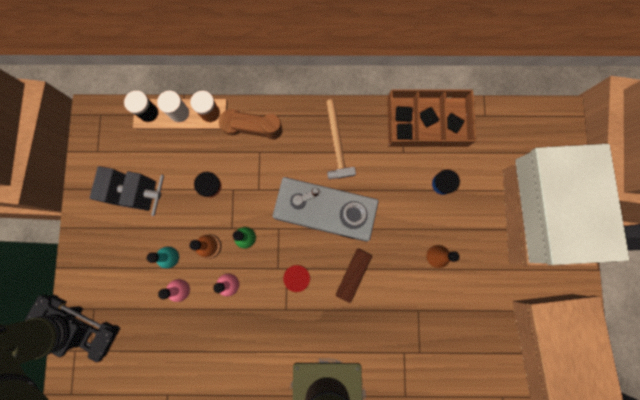

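The scene shows the amber round flask in its cork ring at scene (425,287), which is top (205,245). The other amber item, at scene (302,132) and top (438,257), is the cone bottle: it has a flat conical foot and no cork ring. The green, pink and turquoise flasks are decoys. On the mixer, the knob is at top (315,191), the axis at (298,201) and the ring at (354,213).

```bash
cat > m.py <<'E'
from h import *
z=np.load("s0.npz");a,w,b,w2=z["a"],z["w"],z["b"],z["w2"]
for im,W,n in((a,w,"scene"),(b,w2,"top")):
    # housing top: height 70mm
    H=(abs(W[...,2]-.07)<.006)&(W[...,0]>.3)&(W[...,0]<.75)&(abs(W[...,1])<.3)
    H=cv2.morphologyEx(H.astype(np.uint8),cv2.MORPH_OPEN,np.ones((3,3)))
    k,l,st,_=cv2.connectedComponentsWithStats(H); i=1+np.argmax(st[1:,4])
    P=W[l==i][:,:2].astype(np.float32); print(n,"housing",cv2.minAreaRect(P),st[i])
    # near-mixer high points
    c=P.mean(0)
    def rep(lbl,m): 
        Q=W[m]; print(n,lbl,len(Q),np.nanmedian(Q,0).round(4),np.nanmin(Q,0).round(3),np.nanmax(Q,0).round(3))
    near=np.hypot(W[...,0]-c[0],W[...,1]-c[1])<.17
    hi=near&(W[...,2]>.128)&(W[...,2]<.15); rep("knobtop",hi)
    rr=near&(W[...,2]>.103)&(W[...,2]<.122); rep("ring",rr&(W[...,1]<c[1]-.03))
    hsv=cv2.cvtColor(im,cv2.COLOR_BGR2HSV)
    u,v=(425,287) if n=="scene" else (205,245)
    box=np.zeros(H.shape,bool); box[v-40:v+25,u-25:u+25]=1
    rep("stopper",box&(hsv[...,2]<60)&(W[...,2]>.1))
    q=box&(hsv[...,0]<16)&(hsv[...,1]>150)&(W[...,2]>.03)&(W[...,2]<.073); rep("ball",q)
    Q=W[q]; A=np.c_[2*Q,np.ones(len(Q))]; s=np.linalg.lstsq(A,(Q**2).sum(1),rcond=None)[0]
    print("sphere",s[:3].round(4),np.sqrt(s[3]+s[:3]@s[:3]))
    from scipy.optimize import least_squares
    f=least_squares(lambda p:np.hypot(np.hypot(Q[:,0]-p[0],Q[:,1]-p[1]),Q[:,2]-.04)-.034,Q.mean(0)[:2],loss="soft_l1",f_scale=.002);print("ballxy",f.x,f.cost)
o=[cv2.resize(a[225:345,345:525],(720,480),interpolation=2)]
cv2.imwrite("pics/crop.png",o[0])
E
python3 m.py
```

```text
scene housing ((0.5628637075424194, 0.009062513709068298), (0.29999470710754395, 0.1288195103406906), 76.43914794921875) [ 285  168   67   80 2540]
scene knobtop 40 [0.6054 0.0435 0.1345] [0.594 0.033 0.129] [0.613 0.049 0.139]
scene ring 179 [ 0.5427 -0.0722  0.1136] [ 0.51  -0.106  0.103] [ 0.575 -0.042  0.118]
scene stopper 143 [0.4548 0.3702 0.1491] [0.439 0.355 0.132] [0.465 0.384 0.153]
scene ball 492 [0.4652 0.3804 0.058 ] [0.422 0.336 0.031] [0.483 0.402 0.073]
sphere [0.4495 0.3686 0.04  ] 0.03288039427277451
ballxy [0.44824956 0.36776116] 0.00036011239697750035
top housing ((0.5630035400390625, 0.005765452980995178), (0.2981325685977936, 0.12887713313102722), 76.63770294189453) [ 273  177  105   63 3337]
top knobtop 25 [0.5998 0.0372 0.1368] [0.593 0.029 0.128] [0.613 0.046 0.142]
top ring 225 [ 0.5425 -0.0775  0.1144] [ 0.511 -0.109  0.103] [ 0.574 -0.046  0.119]
top stopper 84 [0.4487 0.363  0.1493] [0.437 0.352 0.126] [0.459 0.378 0.155]
top ball 297 [0.4479 0.3533 0.0596] [0.418 0.333 0.031] [0.482 0.391 0.073]
sphere [0.45   0.367  0.0405] 0.03275592983362222
ballxy [0.45013574 0.36827453] 0.00026738098360785603
```

View pics/crop.png

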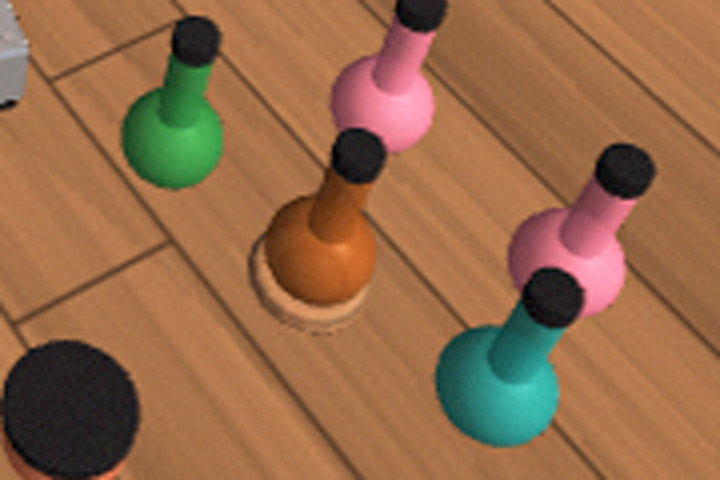

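The crop confirms the amber, round-bottomed flask standing in the cork ring at about crop (320,250). That puts the flask axis at about (0.450, 0.368), the crank axis at (0.583, 0.090), the ring at (0.543, -0.075) and the knob at about (0.603, 0.039). Next I'll move above the knob.

>>> step_arm([
  [10,-16,0,0,0,0,0.3],
  [21,-33,0,0,0,0,0.4],
  [21,-33,0,0,0,0,0.4],
  [21,-33,0,0,0,0,0.4],
  [21,-33,0,0,0,0,0.4],
  [21,-33,0,0,0,0,0.4],
  [21,-33,0,0,0,0,0.4],
  [21,-33,0,0,0,0,0.4],
  [21,-33,0,0,0,0,0.4],
  [21,-33,0,0,0,0,0.4],
  [21,-33,0,0,0,0,0.4],
  [21,-33,0,0,0,0,0.4],
  [21,-33,0,0,0,0,0.4],
  [21,-33,0,0,0,0,0.4],
  [21,-33,0,0,0,0,0.4],
  [21,-33,0,0,0,0,0.4],
  [12,-16,0,0,0,0,0.4],
  [0,0,0,0,0,0,0.4],
  [0,0,0,0,0,0,0.4],
], force=40)

```text
clock: 2.0
tool_pos: [0.6012, 0.0399, 0.2383]
eef_rot: [0.217, 0.976, 0.0, -0.001]
contact_force: [-0.0, 1.4, -0.2]
opening: 0.6
finger_force: 0.0
```

```bash
python3 - <<'E'
from h import *
a,d,W=cloud("wrist"); cv2.imwrite("pics/w1.png",a)
ax=np.array([.5828,.0901])
R=np.hypot(W[...,0]-ax[0],W[...,1]-ax[1])
m=(R<.08)&(W[...,2]>.125)&(W[...,2]<.145); Q=W[m]
print(len(Q),np.median(Q,0) if len(Q) else 0,Q.min(0),Q.max(0))
k=(W[...,2]>.137)&m; v,u=np.nonzero(k);print(W[k].mean(0),u.mean(),v.mean(), cv2.minEnclosingCircle(W[k][:,:2].astype(np.float32)))
h=(R<.03)&(W[...,2]>.08)&(W[...,2]<.13);Q=W[h]; print("hub",len(Q),Q.mean(0) if len(Q) else 0,Q.max(0) if len(Q) else 0)
t=h&(W[...,2]>.1); print(cv2.minEnclosingCircle(W[t][:,:2].astype(np.float32)) if t.any() else 0)
E
```

```text
281 [0.59797903 0.03911096 0.13690721] [0.59103835 0.02702459 0.12523343] [0.61083244 0.04812898 0.13996606]
[0.6003646  0.03819609 0.13826313] 316.5036496350365 199.1094890510949 ((0.601703405380249, 0.037370145320892334), 0.00979234091937542)
hub 1556 [0.57971447 0.08587799 0.09334617] [0.6041734  0.11105138 0.10505061]
((0.5808553695678711, 0.08799336850643158), 0.014892445877194405)
```

View pics/w1.png

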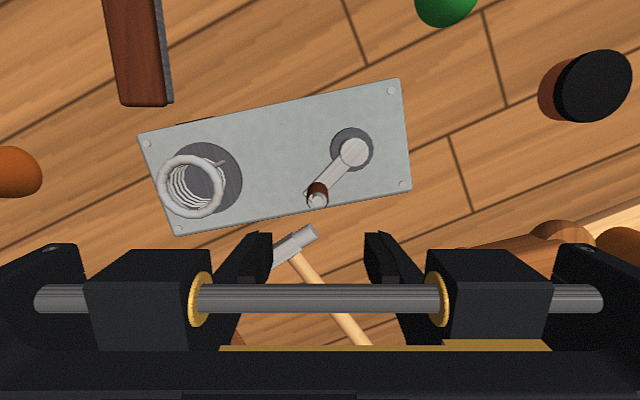

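The wrist view shows the knob at (317,200), the hub at (354,150) and the ring at (190,190). The knob is about 1–2 mm from the TCP axis, so I'll descend and grip.

>>> step_arm([
  [1,-2,-20,0,0,0,0.4],
  [0,0,-30,0,0,0,0.4],
  [0,0,-30,0,0,0,0.4],
  [0,0,-25,0,0,0,0.4],
  [0,0,-15,0,0,0,0.4],
  [0,0,-9,0,0,0,0.4],
  [0,0,-3,0,0,0,0.4],
  [0,0,0,0,0,0,0.6],
  [0,0,0,0,0,0,0.9],
  [0,0,0,0,0,0,1],
  [0,0,0,0,0,0,1],
  [0,0,0,0,0,0,1],
  [0,0,0,0,0,0,1],
], force=30)

```text
clock: 3.35
tool_pos: [0.6035, 0.0373, 0.1073]
eef_rot: [0.217, 0.976, 0.0, 0.001]
contact_force: [-0.1, 0.3, 3.5]
opening: 0.235
finger_force: 30.0
```

```bash
cat > arc.py <<'E'
import sys,numpy as np
from plant import r
s=r.get_state();p=s["tool_pos"]
ax=np.array([float(sys.argv[1]),float(sys.argv[2])])/1000 if len(sys.argv)>2 else np.array([.582,.089])
d=p[:2]-ax; phi=np.arctan2(-d[1],d[0]); print("r",np.hypot(*d),"theta mod",(phi-.2356)%(2*np.pi),p,s["opening"],s["contact_force"],s["finger_force"])
end=float(sys.argv[3]) if len(sys.argv)>3 else None
n=int(sys.argv[4]) if len(sys.argv)>4 else 20; st=float(sys.argv[5]) if len(sys.argv)>5 else 12
ph=phi+np.radians(st)*np.arange(n+1)
P=np.c_[np.cos(ph),-np.sin(ph)]*55; P=np.round(P*2)/2
P[0]=np.round(d*2000)/2
print([[float(x),float(y),0,0,0,0,1] for x,y in np.diff(P,axis=0)])
E
python3 arc.py
```

```text
r 0.05600034420932697 theta mod 0.9420629367428566 [0.60345287 0.03727174 0.10732523] 0.2352494871000685 [-0.0797168   0.33857992  3.54300559] 30.000615511089563
[[-11.5, -2.5, 0, 0, 0, 0, 1], [-11.5, -1.0, 0, 0, 0, 0, 1], [-11.5, 1.5, 0, 0, 0, 0, 1], [-10.5, 4.0, 0, 0, 0, 0, 1], [-10.0, 6.0, 0, 0, 0, 0, 1], [-8.5, 8.0, 0, 0, 0, 0, 1], [-6.5, 9.0, 0, 0, 0, 0, 1], [-4.0, 11.0, 0, 0, 0, 0, 1], [-2.5, 11.0, 0, 0, 0, 0, 1], [0.5, 11.5, 0, 0, 0, 0, 1], [2.5, 11.5, 0, 0, 0, 0, 1], [5.0, 10.0, 0, 0, 0, 0, 1], [7.0, 9.5, 0, 0, 0, 0, 1], [9.0, 7.5, 0, 0, 0, 0, 1], [10.0, 5.5, 0, 0, 0, 0, 1], [11.0, 3.0, 0, 0, 0, 0, 1], [11.5, 1.0, 0, 0, 0, 0, 1], [11.5, -1.5, 0, 0, 0, 0, 1], [10.5, -4.0, 0, 0, 0, 0, 1], [10.0, -6.0, 0, 0, 0, 0, 1]]
```

>>> step_arm([
  [-5,-2,0,0,0,0,1],
  [-11.5,-2,0,0,0,0,1],
  [-11.5,0.5,0,0,0,0,1],
  [-11.5,3,0,0,0,0,1],
  [-10.5,5,0,0,0,0,1],
  [-9,7,0,0,0,0,1],
  [-7.5,8.5,0,0,0,0,1],
  [0,0,0,0,0,0,1],
])

```text
clock: 4.15
tool_pos: [0.5363, 0.0595, 0.1073]
eef_rot: [0.216, 0.976, 0.001, 0.0]
contact_force: [2.4, 4.1, 5.5]
opening: 0.235
finger_force: 30.0
```

```bash
python3 arc.py
```

```text
r 0.05435704335076543 theta mod 2.33216081650065 [0.53634949 0.05949206 0.10725439] 0.23548092793332645 [2.37166146 4.11370296 5.4681776 ] 30.001032818108797
[[-6.0, 10.0, 0, 0, 0, 0, 1], [-3.0, 11.0, 0, 0, 0, 0, 1], [-0.5, 11.5, 0, 0, 0, 0, 1], [2.0, 11.5, 0, 0, 0, 0, 1], [4.0, 10.5, 0, 0, 0, 0, 1], [6.5, 9.5, 0, 0, 0, 0, 1], [8.0, 8.5, 0, 0, 0, 0, 1], [9.5, 6.0, 0, 0, 0, 0, 1], [11.0, 4.0, 0, 0, 0, 0, 1], [11.0, 2.0, 0, 0, 0, 0, 1], [11.5, -0.5, 0, 0, 0, 0, 1], [11.5, -3.0, 0, 0, 0, 0, 1], [10.0, -5.5, 0, 0, 0, 0, 1], [9.0, -7.0, 0, 0, 0, 0, 1], [7.0, -9.0, 0, 0, 0, 0, 1], [5.5, -10.5, 0, 0, 0, 0, 1], [3.0, -11.0, 0, 0, 0, 0, 1], [0.5, -11.5, 0, 0, 0, 0, 1], [-2.0, -11.5, 0, 0, 0, 0, 1], [-4.0, -10.5, 0, 0, 0, 0, 1]]
```

>>> step_arm([
  [-6.0,10.0,0,0,0,0,1],
  [-3.0,11.0,0,0,0,0,1],
  [-0.5,11.5,0,0,0,0,1],
  [2.0,11.5,0,0,0,0,1],
  [4.0,10.5,0,0,0,0,1],
  [6.5,9.5,0,0,0,0,1],
  [8.0,8.5,0,0,0,0,1],
  [9.5,6.0,0,0,0,0,1],
  [11.0,4.0,0,0,0,0,1],
  [11.0,2.0,0,0,0,0,1],
  [11.5,-0.5,0,0,0,0,1],
  [11.5,-3.0,0,0,0,0,1],
  [10.0,-5.5,0,0,0,0,1],
  [9.0,-7.0,0,0,0,0,1],
  [7.0,-9.0,0,0,0,0,1],
  [5.5,-10.5,0,0,0,0,1],
  [3.0,-11.0,0,0,0,0,1],
  [0.5,-11.5,0,0,0,0,1],
  [-2.0,-11.5,0,0,0,0,1],
  [0,0,0,0,0,0,1],
])

```text
clock: 6.15
tool_pos: [0.6349, 0.07, 0.1073]
eef_rot: [0.218, 0.976, -0.001, 0.0]
contact_force: [2.2, -2.1, 7.9]
opening: 0.24
finger_force: 30.0
```

```bash
python3 arc.py
```

```text
r 0.056242432835195644 theta mod 0.10982624340745087 [0.63492026 0.06995644 0.10727679] 0.24010547188294498 [ 2.18574467 -2.10856442  7.91560222] 30.001090792939067
[[-6.5, -10.0, 0, 0, 0, 0, 1], [-7.0, -9.0, 0, 0, 0, 0, 1], [-8.5, -7.5, 0, 0, 0, 0, 1], [-10.0, -5.5, 0, 0, 0, 0, 1], [-11.5, -3.0, 0, 0, 0, 0, 1], [-11.0, -1.0, 0, 0, 0, 0, 1], [-11.5, 1.5, 0, 0, 0, 0, 1], [-11.0, 4.0, 0, 0, 0, 0, 1], [-9.5, 6.0, 0, 0, 0, 0, 1], [-8.5, 8.0, 0, 0, 0, 0, 1], [-6.5, 9.5, 0, 0, 0, 0, 1], [-4.5, 10.5, 0, 0, 0, 0, 1], [-2.0, 11.5, 0, 0, 0, 0, 1], [0.5, 11.5, 0, 0, 0, 0, 1], [2.5, 11.0, 0, 0, 0, 0, 1], [5.5, 10.5, 0, 0, 0, 0, 1], [7.0, 9.0, 0, 0, 0, 0, 1], [8.5, 7.5, 0, 0, 0, 0, 1], [10.0, 5.5, 0, 0, 0, 0, 1], [11.5, 3.0, 0, 0, 0, 0, 1]]
```

>>> step_arm([
  [-5.0,-10.0,0,0,0,0,1],
  [-7.0,-9.0,0,0,0,0,1],
  [-8.5,-7.5,0,0,0,0,1],
  [-10.0,-5.5,0,0,0,0,1],
  [-11.0,-3.0,0,0,0,0,1],
  [-11.0,-1.0,0,0,0,0,1],
  [-11.5,1.5,0,0,0,0,1],
  [-11.0,4.0,0,0,0,0,1],
  [-9.5,6.0,0,0,0,0,1],
  [-8.5,8.0,0,0,0,0,1],
  [-6.5,9.5,0,0,0,0,1],
  [-4.5,10.5,0,0,0,0,1],
  [-2.0,11.5,0,0,0,0,1],
  [0.5,11.5,0,0,0,0,1],
  [2.5,11.0,0,0,0,0,1],
  [5.5,10.5,0,0,0,0,1],
  [7.0,9.0,0,0,0,0,1],
  [8.5,7.5,0,0,0,0,1],
  [10.0,5.5,0,0,0,0,1],
  [0,0,0,0,0,0,1],
])

```text
clock: 8.15
tool_pos: [0.5634, 0.14, 0.1072]
eef_rot: [0.218, 0.976, -0.002, 0.0]
contact_force: [2.1, -2.2, 8.8]
opening: 0.237
finger_force: 30.0
```

```bash
python3 arc.py 583 89.5 0 13
```

```text
r 0.05415009929289536 theta mod 4.106695696011551 [0.56341378 0.13998379 0.10716117] 0.23681255804666182 [ 2.09576875 -2.2033892   8.76150275] 30.001404373906553
[[10.5, 4.0, 0, 0, 0, 0, 1], [11.5, 0.5, 0, 0, 0, 0, 1], [11.5, -2.0, 0, 0, 0, 0, 1], [11.0, -4.0, 0, 0, 0, 0, 1], [9.5, -6.0, 0, 0, 0, 0, 1], [8.0, -8.0, 0, 0, 0, 0, 1], [6.5, -10.0, 0, 0, 0, 0, 1], [4.0, -10.5, 0, 0, 0, 0, 1], [2.0, -11.5, 0, 0, 0, 0, 1], [-0.5, -11.5, 0, 0, 0, 0, 1], [-3.0, -11.0, 0, 0, 0, 0, 1], [-5.5, -10.5, 0, 0, 0, 0, 1], [-7.0, -9.0, 0, 0, 0, 0, 1]]
```

>>> step_arm([
  [10.5,4.0,0,0,0,0,1],
  [11.5,0.5,0,0,0,0,1],
  [11.5,-2.0,0,0,0,0,1],
  [11.0,-4.0,0,0,0,0,1],
  [9.5,-6.0,0,0,0,0,1],
  [8.0,-8.0,0,0,0,0,1],
  [6.5,-10.0,0,0,0,0,1],
  [4.0,-10.5,0,0,0,0,1],
  [1,-5.5,0,0,0,0,1],
  [0.5,-4,0,0,0,0,1],
  [0,-3,0,0,0,0,1],
  [0,-3,0,0,0,0,1],
  [0,0,0,0,0,0,1],
])

```text
clock: 9.45
tool_pos: [0.6381, 0.0908, 0.1073]
eef_rot: [0.217, 0.976, 0.001, 0.001]
contact_force: [5.9, 0.8, 4.3]
opening: 0.238
finger_force: 30.0
```

```bash
python3 arc.py 583 89.5 0 4 3
```

```text
r 0.0550811861069977 theta mod 6.024028349885432 [0.6380659  0.09079743 0.10734773] 0.23839432212720388 [5.94714398 0.78830981 4.29353175] 30.000797943212092
[[0.0, -3.0, 0, 0, 0, 0, 1], [0.0, -3.0, 0, 0, 0, 0, 1], [-0.5, -3.0, 0, 0, 0, 0, 1], [-0.5, -2.5, 0, 0, 0, 0, 1]]
```

>>> step_arm([
  [-0.5,-3,0,0,0,0,1],
  [-0.5,-3,0,0,0,0,1],
  [-0.5,-3,0,0,0,0,1],
  [-0.5,-2,0,0,0,0,1],
  [-0.5,-2,0,0,0,0,1],
  [-0.5,-2,0,0,0,0,1],
  [-0.5,-2,0,0,0,0,1],
  [0,0,0,0,0,0,1],
])

```text
clock: 10.25
tool_pos: [0.6365, 0.0755, 0.1074]
eef_rot: [0.217, 0.976, 0.002, 0.003]
contact_force: [8.7, 3.6, 1.5]
opening: 0.235
finger_force: 30.0
```

```bash
python3 arc.py 583 89.5 0 4 3
```

```text
r 0.055254225226068626 theta mod 0.02057203566016705 [0.63645111 0.07549972 0.10743662] 0.2352199904212467 [8.69628166 3.5750791  1.47277219] 30.000075325369835
[[-1.0, -2.5, 0, 0, 0, 0, 1], [-1.0, -3.0, 0, 0, 0, 0, 1], [-1.0, -2.5, 0, 0, 0, 0, 1], [-1.5, -2.5, 0, 0, 0, 0, 1]]
```

>>> step_arm([
  [-0.5,-2,0,0,0,0,1],
  [-0.5,-2,0,0,0,0,1],
  [0,0,0,0,0,0,1],
  [0,0,0,0,0,0,1],
])

```text
clock: 10.65
tool_pos: [0.6364, 0.0753, 0.1075]
eef_rot: [0.216, 0.976, 0.005, 0.004]
contact_force: [10.8, 9.7, -0.8]
opening: 0.238
finger_force: 30.0
```

```bash
python3 arc.py 583 89.5 0 4 3
```

```text
r 0.05525615420411481 theta mod 0.023878319661780417 [0.6364064  0.07532258 0.10752124] 0.2382485900463088 [10.77288195  9.65361067 -0.76471685] 29.99948016833514
[[-1.0, -3.0, 0, 0, 0, 0, 1], [-1.0, -2.5, 0, 0, 0, 0, 1], [-1.0, -3.0, 0, 0, 0, 0, 1], [-1.5, -2.5, 0, 0, 0, 0, 1]]
```

The crank has stalled at θ ≈ 12.57: 4 mm of commanded motion gave only 0.2 mm of travel. I'll release and lift clear.

>>> step_arm([
  [0,0,0,0,0,0,0.6],
  [0,0,0,0,0,0,0.4],
  [0,0,0,0,0,0,0.4],
  [0,0,0,0,0,0,0.4],
  [0,0,20,0,0,0,0.4],
  [0,0,35,0,0,0,0.4],
  [0,0,35,0,0,0,0.4],
  [0,0,35,0,0,0,0.2],
  [-15,25,10,0,0,0,0],
  [-22,36,0,0,0,0,0],
  [-22,36,0,0,0,0,0],
  [-22,36,0,0,0,0,0],
  [-22,36,0,0,0,0,0],
  [-22,36,0,0,0,0,0],
  [-22,36,0,0,0,0,0],
  [-22,36,0,0,0,0,0],
  [-15,18,0,0,0,0,0],
  [0,0,0,0,0,0,0],
])

```text
clock: 12.45
tool_pos: [0.4446, 0.3673, 0.2412]
eef_rot: [0.214, 0.977, -0.0, -0.002]
contact_force: [-0.1, -1.1, 0.3]
opening: 0.998
finger_force: 0.0
```

```bash
python3 - <<'E'
from h import *
print(r.get_state()["tool_pos"])
a,d,W=cloud("wrist"); cv2.imwrite("pics/w2.png",a)
b,_,W2=cloud("top")
m=(np.hypot(W2[...,0]-.6365,W2[...,1]-.0765)<.03)&(W2[...,2]>.128)&(W2[...,2]<.15);print("knob",m.sum(),W2[m].mean(0) if m.any() else 0)
hsv=cv2.cvtColor(a,cv2.COLOR_BGR2HSV)
N=np.hypot(W[...,0]-.45,W[...,1]-.368)
t=(N<.04)&(W[...,2]>.145)&(W[...,2]<.16); print("stopper",t.sum(),W[t].mean(0),cv2.minEnclosingCircle(W[t][:,:2].astype(np.float32)))
q=(N<.06)&(W[...,2]>.03)&(W[...,2]<.07)&(hsv[...,0]<16)&(hsv[...,1]>150);Q=W[q]
from scipy.optimize import least_squares
print("ball",least_squares(lambda p:np.hypot(np.hypot(Q[:,0]-p[0],Q[:,1]-p[1]),Q[:,2]-.04)-.034,[.45,.368],loss="soft_l1",f_scale=.002).x,len(Q))
A=(N>.05)&(N<.25)&(W[...,2]>.12)&(W[...,2]<.2);print("neighb max z",np.percentile(W[A][:,2],99) if A.any() else 0)
E
```

```text
[0.44457693 0.36729464 0.241174  ]
knob 31 [0.63329667 0.07524697 0.13446301]
stopper 807 [0.44720265 0.36809454 0.15017874] ((0.44804736971855164, 0.36735230684280396), 0.015129182487726212)
ball [0.44893766 0.36729627] 1393
neighb max z 0.1457789782065736
```

View pics/w2.png

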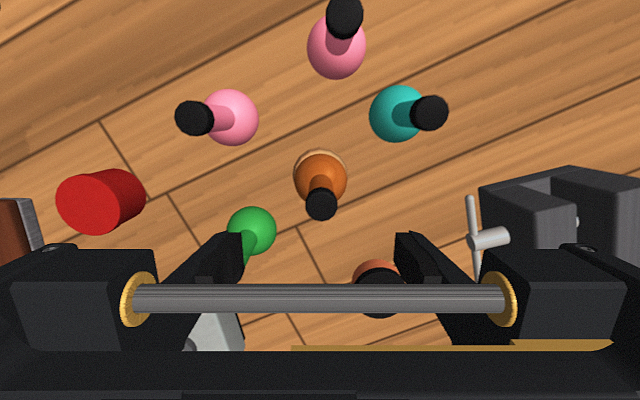

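The wrist view shows the amber flask's stopper at (321,203) and its ball at (320,178). Both sit between the open fingers, and the neighbours' tops at z 0.146 are below the gripper body. Next I'll descend and grip the neck.

>>> step_arm([
  [4.5,0,-15,0,0,0,0],
  [0,0,-30,0,0,0,0],
  [0,0,-30,0,0,0,0],
  [0,0,-30,0,0,0,0],
  [0,0,-25,0,0,0,0],
  [0,0,-12,0,0,0,0],
  [0,0,-4,0,0,0,0],
  [0,0,0,0,0,0,0.4],
  [0,0,0,0,0,0,0.6],
  [0,0,0,0,0,0,0.8],
  [0,0,0,0,0,0,1],
  [0,0,0,0,0,0,1],
  [0,0,0,0,0,0,1],
  [0,0,0,0,0,0,1],
], force=50)

```text
clock: 13.95
tool_pos: [0.453, 0.3646, 0.0959]
eef_rot: [0.217, 0.976, 0.0, 0.0]
contact_force: [-0.3, -0.9, 0.9]
opening: 0.388
finger_force: 0.0
```

>>> step_arm([
  [-4,2.5,0,0,0,0,0.55],
  [0,0,0,0,0,0,0.55],
  [0,0,0,0,0,0,0.7],
  [0,0,0,0,0,0,1],
  [0,0,0,0,0,0,1],
  [0,0,0,0,0,0,1],
])

```text
clock: 14.55
tool_pos: [0.4491, 0.3672, 0.0958]
eef_rot: [0.217, 0.976, 0.0, 0.0]
contact_force: [-0.8, 0.4, 0.0]
opening: 0.312
finger_force: 50.0
```

>>> step_arm([
  [0,0,8,0,0,0,1],
  [0,0,15,0,0,0,1],
  [0,0,25,0,0,0,1],
  [0,0,30,0,0,0,1],
  [0,0,30,0,0,0,1],
  [0,0,30,0,0,0,1],
  [0,0,25,0,0,0,1],
  [0,0,12,0,0,0,1],
  [0,0,0,0,0,0,1],
  [0,0,0,0,0,0,1],
])

```text
clock: 15.55
tool_pos: [0.4484, 0.3664, 0.2697]
eef_rot: [0.217, 0.976, -0.001, -0.001]
contact_force: [-0.0, 0.2, -2.0]
opening: 0.316
finger_force: 50.0
```

>>> step_arm([
  [2,-12,0,0,0,0,1],
  [5,-24,0,0,0,0,1],
  [6,-28,0,0,0,0,1],
  [6,-28,0,0,0,0,1],
  [6,-28,0,0,0,0,1],
  [6,-28,0,0,0,0,1],
  [6,-28,0,0,0,0,1],
  [6,-28,0,0,0,0,1],
  [6,-28,0,0,0,0,1],
  [6,-28,0,0,0,0,1],
  [6,-28,0,0,0,0,1],
  [6,-28,0,0,0,0,1],
  [6,-28,0,0,0,0,1],
  [6,-28,0,0,0,0,1],
  [6,-28,0,0,0,0,1],
  [5,-24,0,0,0,0,1],
  [4,-18,0,0,0,0,1],
  [0,0,0,0,0,0,1],
  [0,0,0,0,0,0,1],
])

```text
clock: 17.45
tool_pos: [0.5419, -0.0748, 0.2698]
eef_rot: [0.218, 0.976, 0.0, -0.001]
contact_force: [-0.8, 1.1, -2.3]
opening: 0.315
finger_force: 50.0
```

```bash
cat > look.py <<'E'
from h import *
from scipy.optimize import least_squares
import sys
s=r.get_state();p=s["tool_pos"];print(p,s["contact_force"],s["opening"])
for n in("scene","top"):
    a,d,W=cloud(n); cv2.imwrite(f"pics/{sys.argv[1]}_{n}.png",a)
    hsv=cv2.cvtColor(a,cv2.COLOR_BGR2HSV)
    N=np.hypot(W[...,0]-p[0],W[...,1]-p[1]); zc=p[2]+.019-.1088+.034
    q=(N<.05)&(abs(W[...,2]-zc)<.036)&(hsv[...,0]<16)&(hsv[...,1]>150);Q=W[q]
    if len(Q)>20: print(n,"ball",least_squares(lambda c:np.linalg.norm(Q-c,axis=1)-.034,[p[0],p[1],zc],loss="soft_l1",f_scale=.002).x,zc,len(Q))
    g=(np.hypot(W[...,0]-.543,W[...,1]+.075)<.04)&(W[...,2]>.075)&(W[...,2]<.125)&(hsv[...,1]<80);Q=W[g]
    if len(Q)>20:
        print(n,"ring",len(Q),np.percentile(Q[:,2],[50,90,98]).round(4)); Q=Q[Q[:,2]>np.percentile(Q[:,2],95)-.008]
        print(least_squares(lambda c:np.hypot(np.hypot(Q[:,0]-c[0],Q[:,1]-c[1])-.029,Q[:,2]-c[2])-.005,[.543,-.075,.112],loss="soft_l1",f_scale=.002).x)
E
python3 look.py l1
```

```text
[ 0.54186239 -0.0747719   0.26980065] [-0.77735149  1.11145818 -2.26002607] 0.31458589129161996
scene ball [ 0.54067015 -0.07405101  0.21278063] 0.2140006538296668 435
scene ring 303 [0.1099 0.1157 0.1171]
[ 0.54224065 -0.07621576  0.11062502]
top ball [ 0.54323642 -0.07374268  0.21320717] 0.2140006538296668 157
top ring 89 [0.114  0.117  0.1194]
[ 0.54376346 -0.07739429  0.11103829]
```

>>> step_arm([
  [1,-2.5,-8,0,0,0,1],
  [0,0,-15,0,0,0,1],
  [0,0,-18,0,0,0,1],
  [0,0,-15,0,0,0,1],
  [0,0,-8,0,0,0,1],
  [0,0,-4,0,0,0,1],
  [0,0,-3,0,0,0,1],
  [0,0,-3,0,0,0,1],
  [0,0,-3,0,0,0,1],
  [0,0,-3,0,0,0,1],
  [0,0,0,0,0,0,1],
], force=58)

```text
clock: 18.65
tool_pos: [0.5443, -0.0773, 0.1911]
eef_rot: [0.217, 0.976, 0.0, 0.0]
contact_force: [-0.2, -0.0, 2.9]
opening: 0.31
finger_force: 58.0
```

```bash
python3 look.py l2
```

```text
[ 0.5442786  -0.07733098  0.1911059 ] [-0.21013912 -0.04507485  2.94232639] 0.3096034998136517
scene ball [ 0.54420508 -0.0769917   0.13419501] 0.135305898876392 367
scene ring 161 [0.1045 0.1102 0.1117]
[ 0.54436608 -0.07528433  0.11226137]
top ball [ 0.54639796 -0.0775761   0.13495075] 0.135305898876392 111
top ring 49 [0.1088 0.112  0.1133]
[ 0.54525107 -0.07802196  0.10903429]
```

View pics/l2_scene.png

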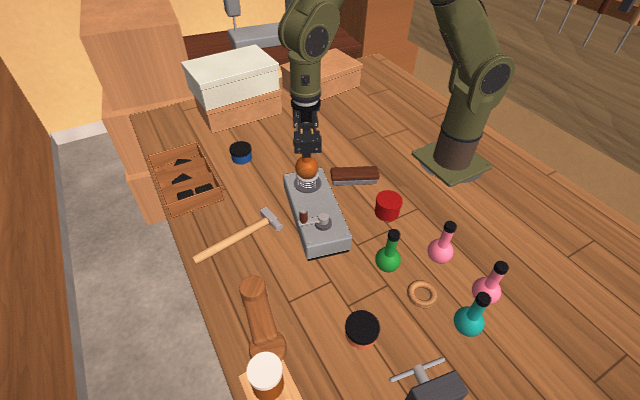

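The scene shows the ball seated in the ring at (307,168), with the knob at (304,216) still at the end stop. The force change from -2.2 to +2.9 N means the spring is just starting to compress. I'll press further.

>>> step_arm([
  [0,0,-3,0,0,0,1],
  [0,0,-3,0,0,0,1],
  [0,0,-3,0,0,0,1],
  [0,0,-3,0,0,0,1],
  [0,0,-2,0,0,0,1],
  [0,0,0,0,0,0,1],
  [0,0,0,0,0,0,1],
])

```text
clock: 19.45
tool_pos: [0.5443, -0.0773, 0.1772]
eef_rot: [0.217, 0.976, 0.0, 0.0]
contact_force: [-1.7, 1.4, 9.4]
opening: 0.314
finger_force: 58.0
```

>>> step_arm([
  [0,0,-2,0,0,0,1],
  [0,0,-1,0,0,0,1],
  [0,0,0,0,0,0,1],
  [0,0,0,0,0,0,1],
])

```text
clock: 19.85
tool_pos: [0.5448, -0.0775, 0.1755]
eef_rot: [0.217, 0.976, 0.0, 0.001]
contact_force: [-3.4, -0.7, 16.6]
opening: 0.31
finger_force: 58.0
```

>>> step_arm([
  [0,0,-1.5,0,0,0,1],
  [0,0,0,0,0,0,1],
  [0,0,0,0,0,0,1],
  [0,0,0,0,0,0,1],
  [0,0,0,0,0,0,1],
])

```text
clock: 20.35
tool_pos: [0.5455, -0.0777, 0.1753]
eef_rot: [0.217, 0.976, -0.0, 0.002]
contact_force: [-5.7, 0.7, 27.5]
opening: 0.312
finger_force: 58.0
```

```bash
python3 look.py l3; python3 - <<'E'
from h import *
a=[cv2.imread(f"pics/l3_{n}.png") for n in("scene","top")]
cv2.imwrite("pics/fin.png",np.hstack([cv2.resize(a[0][120:270,240:390],(400,400),interpolation=2),cv2.resize(a[1][140:290,240:390],(400,400),interpolation=2)]))
E
```

```text
[ 0.54548873 -0.07773484  0.17531648] [-5.70057657  0.70544244 27.47496408] 0.31244037338754793
scene ball [ 0.54445869 -0.07707757  0.11871215] 0.11951648079187731 348
scene ring 109 [0.0924 0.0958 0.0976]
[ 0.54149526 -0.07729306  0.09034148]
top ball [ 0.54741352 -0.07832786  0.12042062] 0.11951648079187731 112
top ring 46 [0.0924 0.0962 0.0984]
[ 0.54478877 -0.07835427  0.09210895]
```

View pics/fin.png

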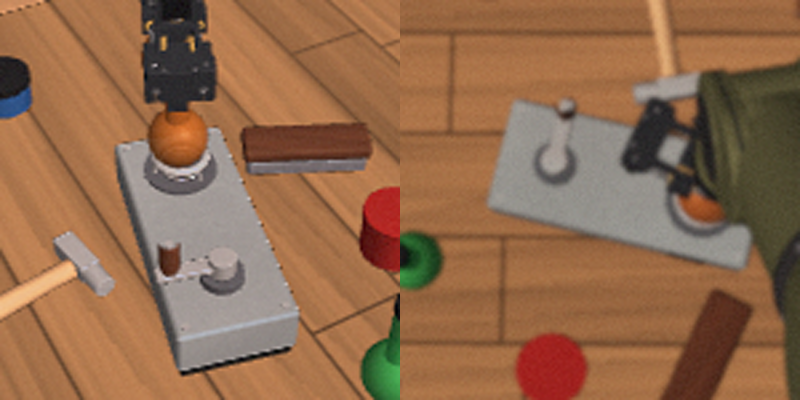

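The ball is seated at (178,138) in the left panel. The ring is at z ≈ 0.092, which is bottomed, the ball centre is at 0.119, and the push is 27 N with no slip. The crank knob points along the housing's +x, with the hub at (555,160) and the knob at (567,107) in the right panel. I'll hand it in now.

```bash
python3 -c "
from plant import r
print(r.finish_job())"
```

```text
the job is handed in; nothing more can be done
None
```

The crank is wound clockwise to its end stop, and the flask is held upright with the cradle ring bottomed under a 27 N push; I handed the job in at about 20 s, with no verdict returned.

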